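# Charge the casting crucible from the blue dosing cup

## Task

Take the blue-handled dosing cup by its handle and tip its six gold-coloured metal ingots into the clay crucible on the balance, so that every ingot lies in the crucible and none is spilled. Then set the empty cup down gently and upright in the blue bay of the rack, letting go only once you feel it stand on the bay's floor. Leave the crucible standing where it is on the balance, and do not disturb the other cups or the things lying about.

Things in the scene. Friction and masses are not known exactly. Their poses are not given: they have to be found in the camera images.
- cup_blue: White flared plastic dosing cup with blue rim band and blue bar handle, about 130 g, holding the six ingots, standing on the bench. Outer radius 22 mm at the foot, 24.5 mm at 5 mm up, 36 mm at the rim; 50 mm tall, walls 3 mm, floor 4 mm. Origin: centre of its underside; z up through the mouth; the handle is on its -x side.
- cup_blue_grip (a point): Point on the middle line of the blue handle, (-60, 0, 71) mm in the cup's frame, axes as the cup's. The handle is a straight bar 12 mm wide (along y) and 16 mm deep, rising outwards from the rim at 45 degrees, from (-31, 0, 42) to (-76, 0, 87) mm in the cup's frame. A tool leaning 45 degrees outwards points along it, down to the cup.
- cup_blue_lip (a point): Point on the outer rim of the blue cup straight across from the handle: (36, 0, 50) mm in the cup's frame, the lip to pour over.
- cup_blue_in (a point): Centre of the blue cup's inner floor, 4 mm above its origin.
- crucible: Loose terracotta-coloured casting crucible, a thick open round pot standing on the balance pan, 300 g: 55 mm tall, outer rim radius 47 mm, inner rim radius 42 mm, wall 5 mm, floor 6 mm thick. Origin: centre of its underside, 40 mm above the bench.
- crucible_rim (a point): Centre of the crucible's mouth, level with its rim, 55 mm above its origin.
- balance: Fixed grey laboratory balance, 170 (its x) by 140 (its y) by 32 mm with a round steel pan, radius 50 mm, top 40 mm above the bench. Origin: centre of its underside. The pan's centre is 12 mm along its x.
- rack: Fixed aluminium rack: slab 110 (x) by 330 (y) by 12 mm with a 35 mm high back edge 55 mm along its +x. The three coloured bays lie on it in a row along y, 105 mm apart, in any order. Origin: centre of its underside, on the bench.
- bay_blue: The blue cup's own place: fixed blue square tray on the rack, 66 by 66 mm outside, 56 by 56 mm inside, 12 mm high walls, floor 5 mm thick. Origin: centre of its underside, 12 mm above the bench; a cup seated in it has its origin 5 mm above this. A cup fits with about 4 mm of play each way. A 3 mm thick blue tab lies in front (-x).
- bay_yellow: Yellow bay, same form, holding the yellow cup.
- bay_green: Green bay, same form, holding the green cup.
- cup_yellow: dosing cup like the blue one but with a yellow handle and yellow rim band, empty, standing in the yellow bay: a bystander. Origin: centre of its underside. Its handle points to the rack's +x side.
- cup_green: dosing cup like the blue one but with a green handle and green rim band, empty, standing in the green bay: a bystander. Origin: centre of its underside. Its handle points to the rack's +x side.
- glaze_jar: Loose small jar with a black cap, radius 22 mm, 55 mm tall: a bystander. Origin: centre of its underside.
- liquid_bottle: Loose bottle with a red cap, radius 21 mm, 100 mm tall: a bystander. Origin: centre of its underside.
- tooth_model: Loose plaster dental model, 70 by 75 mm, 31 mm tall: a bystander. Origin: centre of its underside.
- brush: Loose thin black artist's brush lying on the bench along its x, 175 mm long, 8 mm thick: a bystander. Origin: near its middle, on the bench.
- ingot0: Polished gold-coloured casting ingot, cylinder of diameter 12 mm and length 13 mm, 12 g, slippery (friction about 0.3). Origin: centre of one end face; z along its axis.
- ingot1: Polished gold-coloured casting ingot, cylinder of diameter 12 mm and length 13 mm, 12 g, slippery (friction about 0.3). Origin: centre of one end face; z along its axis.
- ingot2: Polished gold-coloured casting ingot, cylinder of diameter 12 mm and length 13 mm, 12 g, slippery (friction about 0.3). Origin: centre of one end face; z along its axis.
- ingot3: Polished gold-coloured casting ingot, cylinder of diameter 12 mm and length 13 mm, 12 g, slippery (friction about 0.3). Origin: centre of one end face; z along its axis.
- ingot4: Polished gold-coloured casting ingot, cylinder of diameter 12 mm and length 13 mm, 12 g, slippery (friction about 0.3). Origin: centre of one end face; z along its axis.
- ingot5: Polished gold-coloured casting ingot, cylinder of diameter 12 mm and length 13 mm, 12 g, slippery (friction about 0.3). Origin: centre of one end face; z along its axis.
There are look-alikes about, which are no part of the job. Of the things like the crucible, leave any that is pink or purple; of the rest the smaller one is meant.

How it is judged:
By the outcome, as a careful person would: the job done as asked, in the order asked, and still so for the second after the job is handed in, with the robot touching nothing.
It also fails if it takes over 54 s, if anything falls off the work surface, if the arm or the gripper's body presses on something with over 40 N, if the wrist force passes 120 N, or if a joint passes its speed limit or range.

## Robot

A 6-joint arm with a two-finger parallel gripper is mounted at the origin on the work surface. World frame = base frame: x ahead of the robot, y to its left, z up, the work surface at z = 0. Lengths are in m, angles in degrees, forces in N, time in s.
With the tool pointing down it reaches from about 0.35 to 0.875 m from the base axis. Payload 15.5 kg.
Tool frame: the origin (TCP) lies at the very end of the fingers, on their centre line; the grasp point (between the pads) lies 19 mm behind it; z points along the fingers, y is the line along which they close (so a half turn about z gives the same grasp; the last joint's range is limited). The gripper opens to 85 mm and grips with 20 to 120 N. Pads are 22 mm wide; open, the fingers measure 114 mm over their backs; the gripper's body (76 mm by 85 mm) begins 54 mm behind the grasp point. The pads swing forward as they close: fully open they stand 13 mm farther back than shut.
Start: joints at [65.747, 28.281, 77.091, -0, 74.628, -5.472], TCP at [0.201, 0.592, 0.231] pointing down, gripper open.
Joint ranges: [-166.48, 166.48], [-47.26, 123.95], [12.59, 153.08], [-70.14, 250.14], [6.76, 159.57], [-176.63, 176.63]. Speed limits (degrees/s): [108.29, 108.29, 147.25, 172.46, 172.46, 172.46].

## Interface

Orientations are given as a 3x3 rotation matrix whose columns are the frame's x, y, z axes.
In Python, from workcell import arm gives the robot as it stands.
- The arm moves only by the tool jog_arm, never from a script. Its argument "series" is a list of rows, each a list of 7 numbers: the shift along the tool's x, y, z in m, then the turn, a rotation vector about the tool's x, y, z in rad, then the opening, from -1 (shut) to 1 (fully open). In form: [[x, y, z, rx, ry, rz, gripper], ...]. A call has 1 to 12 rows; each row is the pose to reach, as a shift and turn from the pose commanded when the call began, along the tool's axes at that moment; what a row does not reach only later rows make up. A row lasts 1/8 s, in which the tool goes at most 62.5 mm and 10.7 degrees, less where a joint would pass 70% of its speed; a pose out of reach is approached as far as the arm can. A call with a gripper value outside its range is refused whole. The fingers move at their own pace and stop on an object; "newtons" is the grip in N (left out, the last holds). Time passes only in rows, so rows that repeat a pose let the fingers close. It gives the time, the measured TCP pose, the force, the opening and the grip force at its end, in the units of the state.
- arm.get_obs(): the state, without advancing time (a new reading comes with each control period).
- arm.get_image(name): name is "side" or "top" or "wrist"; returns the picture (400x640x3 uint8, red, green, blue); there is no depth.
- arm.camera_model(name): a dict with "mtx" (3x3 intrinsics, pixels), "extrinsics" (4x4, takes a point from camera to world coordinates). Camera axes: x right, y up, looking along -z (the intrinsics and any distortion apply to the point x, -y, -z); pixel columns grow to the right and rows downward; lengths in m; the calibration is good to about 2 mm. A picture is of the moment at which its call begins: read the wrist's pose just before it. camera_model takes no time and is no camera call; for the wrist camera it gives the pose at the moment of the call.
- arm.close_job(): hands the job in; it is judged then, once.
Trained networks look in the newest picture that a camera, given by its name, has taken for a name from the list of things; names that differ only in an ending like _2 or _b are one class to them, and where a whole thing is asked for, a point or a joint stands for the part that bears it (a point fixed in the world has none). Each returns a list of dicts, best first, with "confidence" (0 to 1); they miss things now and then, are a little off and sometimes report something else, mostly with a low value. They report only what shows in the picture. A call takes as long as a camera call. They do not tell look-alikes from the thing itself.
- arm.find_in(name, camera): "bbox" ([left, top, right, bottom] in pixels, round what is visible of it).
- arm.pinpoint(name, camera): "point" ([column, row] in pixels: a listed point, or the origin of a listed thing).
The state is a dict: "t": time; "qpos": joint angles; "dq": joint speeds; "effort": joint torques, N m; "tcp_pos": TCP position; "ee_rot": TCP orientation; "ft_force": force on the tool from outside, world axes, zero at the start; "ft_torque": the same for the moment, N m; "finger_gap": finger opening in m; "gripper_force": force on a finger pad.
Only numpy, scipy, OpenCV 4.12 (cv2) and the standard library are available. Lean on these libraries where they do the work, as an engineer would, in place of code of your own. Each camera call takes 0.05 s, during which the arm holds its last target. There are 200 camera calls.

## Working session

There is one attempt and no reset: what is moved stays moved. The work goes in short steps, Python scripts to look and compute and a tool call to move; the robot and the scene stay as the last step left them, time stands still between calls to the robot, and variables do not carry over. Pictures are saved under pics/ and viewed, at most 10 in all, crops included, and the job is handed in when it is done.

Besides the shell and the picture viewer there is one more tool, called after "Request:" as name([rows], argument=value, ...), one row to a line, values as JSON. jog_arm: Moves the arm, as the interface text tells. Its arguments: {"type":"object","properties":{"series":{"type":"array"},"newtons":{"type":"number"}},"required":["series"]}

```bash
ls; mkdir -p pics; cat > h.py <<'E'
import numpy as np, cv2
from workcell import arm
def ray(cam,px):
    m=arm.camera_model(cam); K=np.array(m["mtx"]); E=np.array(m["extrinsics"])
    d=np.linalg.inv(K)@[px[0],px[1],1]; d=E[:3,:3]@(d*[1,-1,-1]); return E[:3,3],d/np.linalg.norm(d)
def onz(cam,px,z):
    o,d=ray(cam,px); return o+d*(z-o[2])/d[2]
def tri(obs):
    A=0;b=0
    for c,p in obs:
        o,d=ray(c,p); P=np.eye(3)-np.outer(d,d); A=A+P; b=b+P@o
    return np.linalg.solve(A,b)
def save(cam,n):
    im=np.array(arm.get_image(cam)); cv2.imwrite(f"pics/{n}.png",im[:,:,::-1]); return im
E
python3 - <<'E'
from h import *
np.set_printoptions(precision=3,suppress=True)
Z={"cup_blue":0,"cup_blue_grip":.071,"cup_blue_lip":.05,"crucible":.04,"crucible_rim":.095,"bay_blue":.012,"rack":0,"balance":0}
for c in("top","side"):
    save(c,c+"0"); print(c,arm.camera_model(c)["extrinsics"])
    for n in Z:
        for r in arm.pinpoint(n,c)[:4]: print(c,n,np.array(r["point"]),round(r["confidence"],2),onz(c,r["point"],Z[n]))
o=arm.get_obs(); print(o["t"],o["tcp_pos"],o["ee_rot"],o["ft_force"])
E
```

```text
pics
top [[ 0.064  0.977 -0.201  0.365]
 [-0.998  0.064 -0.009  0.008]
 [ 0.005  0.201  0.98   1.201]
 [ 0.     0.     0.     1.   ]]
top cup_blue [191.  249.2] 0.78 [0.467 0.326 0.   ]
top cup_blue_grip [308.  203.3] 0.69 [0.586 0.046 0.071]
top cup_blue_grip [157.7 235.1] 0.65 [0.488 0.388 0.071]
top cup_blue_lip [196.9 250.6] 0.57 [0.46  0.299 0.05 ]
top crucible [327.7 299.7] 0.76 [ 0.368 -0.014  0.04 ]
top crucible [226.5 200.4] 0.73 [0.586 0.244 0.04 ]
top crucible [280.1 120. ] 0.71 [0.799 0.132 0.04 ]
top crucible [306.7 203.7] 0.59 [0.591 0.05  0.04 ]
top crucible_rim [330.5 304.9] 0.67 [ 0.357 -0.02   0.095]
top crucible_rim [220.9 188.3] 0.62 [0.603 0.249 0.095]
top crucible_rim [301.4 198.3] 0.56 [0.592 0.061 0.095]
top crucible_rim [277.5 108.2] 0.56 [0.807 0.134 0.095]
top bay_blue [420.7 257.2] 0.72 [ 0.483 -0.233  0.012]
top bay_blue [425.6 257.1] 0.63 [ 0.484 -0.244  0.012]
top rack [420.3 259.1] 0.78 [ 0.479 -0.234  0.   ]
top balance [301.5 204.3] 0.81 [0.596 0.065 0.   ]
side [[ 0.717  0.505 -0.48  -0.055]
 [-0.696  0.5   -0.515 -0.659]
 [-0.02   0.704  0.71   1.0
[... 388 characters left out ...]
 277.2] 0.89 [ 0.347 -0.044  0.04 ]
side crucible [349.4 166.9] 0.84 [0.771 0.109 0.04 ]
side crucible [274.7 181.5] 0.75 [0.569 0.221 0.04 ]
side crucible [313.2 207.5] 0.57 [0.576 0.062 0.04 ]
side crucible_rim [318.  191.8] 0.91 [0.592 0.057 0.095]
side crucible_rim [266.6 262.7] 0.76 [ 0.338 -0.031  0.095]
side crucible_rim [274.9 168.7] 0.58 [0.57  0.213 0.095]
side bay_blue [368.8 303. ] 0.61 [ 0.47  -0.246  0.012]
side rack [369.4 304.7] 0.85 [ 0.473 -0.245  0.   ]
side rack [405.2 327.1] 0.53 [ 0.487 -0.345  0.   ]
side balance [310.8 215.4] 0.72 [0.575 0.073 0.   ]
0.9 [0.201 0.592 0.231] [[-0.947  0.322 -0.   ]
 [ 0.322  0.947 -0.   ]
 [ 0.    -0.    -1.   ]] [ 0.175 -0.18  -0.843]
```

View pics/top0.png

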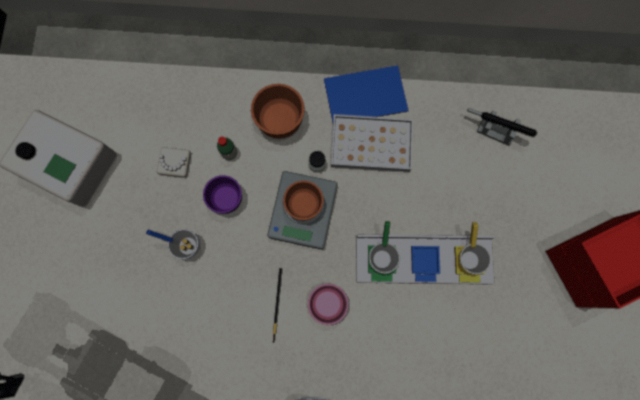

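View pics/side0.png

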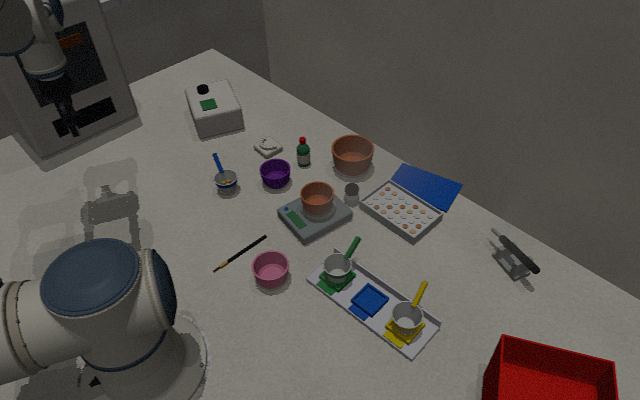

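The top view shows the blue cup at about (185,244) with its handle pointing left to (150,234). The terracotta crucible is on the balance at (303,201), and the larger terracotta bowl at (278,110) is a decoy. The blue bay at (426,260) is empty, between the green bay (383,260) and the yellow (473,260). The side view agrees: cup (227,182), crucible (317,190), bay (370,300).

```bash
python3 - <<'E'
from h import *
np.set_printoptions(precision=4,suppress=True)
print("cup",tri([("top",[191,249.2]),("side",[228.3,189.9])]))
print("grip",tri([("top",[157.7,235.1]),("side",[214.5,162.4])]))
print("lip",tri([("top",[196.9,250.6]),("side",[234,181.7])]))
print("rim",tri([("top",[301.4,198.3]),("side",[318,191.8])]))
print("bay",tri([("top",[425.6,257.1]),("side",[368.8,303])]), tri([("top",[420.3,259.1]),("side",[369.4,304.7])]))
for n in("green","yellow"):
  a=arm.pinpoint("bay_"+n,"top");b=arm.pinpoint("bay_"+n,"side")
  for r in a[:2]:print(n,r["point"],r["confidence"],onz("top",r["point"],.012))
  for r in b[:2]:print(n,r["point"],r["confidence"],onz("side",r["point"],.012))
# terracotta / blue bay colour centroids
im=cv2.imread("pics/top0.png");hsv=cv2.cvtColor(im,cv2.COLOR_BGR2HSV)
m=cv2.inRange(hsv,(105,120,60),(125,255,255))
n,l,s,c=cv2.connectedComponentsWithStats(m)
for i in range(1,n):
  if s[i][4]>40:print(s[i],c[i],onz("top",c[i],.02),onz("top",c[i],.065))
w=np.array(arm.camera_model("wrist")["extrinsics"]);o=arm.get_obs()
T=np.eye(4);T[:3,:3]=o["ee_rot"];T[:3,3]=o["tcp_pos"];print(np.linalg.inv(T)@w,arm.camera_model("wrist")["mtx"],arm.camera_model("top")["mtx"])
E
```

```text
cup [0.4673 0.324  0.0054]
grip [0.4851 0.393  0.0628]
lip [0.466  0.2915 0.0606]
rim [0.5938 0.061  0.09  ]
bay [ 0.4802 -0.2437  0.0008] [ 0.4812 -0.238  -0.017 ]
green [380.4, 255.2] 0.79 [ 0.4811 -0.1352  0.012 ]
green [340.4, 276.6] 0.87 [ 0.4765 -0.1427  0.012 ]
yellow [402.6, 324.8] 0.85 [ 0.4814 -0.3409  0.012 ]
yellow [317.6, 192.9] 0.16 [0.6445 0.1172 0.012 ]
[ 325   66   83   52 3255] [366.7459  92.749 ] [ 0.8945 -0.0826  0.02  ] [ 0.8744 -0.0791  0.065 ]
[147 230  26  12  92] [159.3587 235.587 ] [0.4929 0.4007 0.02  ] [0.488  0.3858 0.065 ]
[412 246  28  36 877] [425.1824 262.61  ] [ 0.4696 -0.242   0.02  ] [ 0.4656 -0.2325  0.065 ]
[[ 0.0002  0.9504  0.3111  0.0807]
 [ 1.     -0.0003  0.0004 -0.0001]
 [ 0.0005  0.3111 -0.9504 -0.1427]
 [ 0.      0.      0.      1.    ]] [[307.1948   0.     318.149 ]
 [  0.     307.1948 202.1384]
 [  0.       0.       1.    ]] [[491.0178   0.     320.2681]
 [  0.     491.0178 199.2196]
 [  0.       0.       1.    ]]
```

Request:
jog_arm([
  [-0.05,0,0,0.1,-0.02,0,1],
  [-0.11,0,0,0.22,-0.04,0,1],
  [-0.17,0,0,0.34,-0.06,0,1],
  [-0.23,0,0,0.46,-0.08,0,1],
  [-0.28,0.005,0,0.56,-0.1,0,1],
  [-0.3,0.008,0,0.6,-0.1,0,1],
  [-0.3,0.008,0,0.6,-0.1,0,1],
])

```text
t: 1.98
tcp_pos: [0.489, 0.5022, 0.2295]
ee_rot: [[-0.951, 0.294, -0.094], [0.294, 0.771, -0.565], [-0.093, -0.565, -0.82]]
ft_force: [-0.3, 0.8, -0.6]
finger_gap: 0.0858
gripper_force: 0.0
```

```bash
cat > kin.py <<'E'
import numpy as np
from scipy.spatial.transform import Rotation as R
from scipy.optimize import least_squares
def rz(a):return R.from_euler('z',a,degrees=True).as_matrix()
def ry(a):return R.from_euler('y',a,degrees=True).as_matrix()
def fk(q,P,s4=1):
    d1,a1,lat,L1,ae,L2,Lt=P
    A=rz(q[0]);B=A@ry(q[1]);C=B@ry(q[2]);D=C@rz(s4*q[3])@ry(q[4])
    p=A@[a1,lat,d1]+B@[0,0,L1]+C@[ae,0,L2]+D@[0,0,Lt]
    return p,D@rz(q[5]+90)
E
python3 - <<'E'
from h import *; from kin import *; import json
np.set_printoptions(precision=4,suppress=True)
o=arm.get_obs(); print(o["t"],o["qpos"],o["tcp_pos"]);print(np.array(o["ee_rot"]))
for s in(1,-1): print(s,fk(o["qpos"],np.zeros(7),s)[1])
json.dump([[list(o["qpos"]),list(o["tcp_pos"])]],open("data.json","w"))
save("wrist","w1")
for n in("cup_blue","cup_blue_grip","cup_blue_lip","cup_blue_in"):
  for r in arm.pinpoint(n,"wrist")[:2]:print(n,r["point"],r["confidence"],onz("wrist",r["point"],{"cup_blue":0,"cup_blue_grip":.071,"cup_blue_lip":.05,"cup_blue_in":.004}[n]))
E
```

```text
1.975 [ 49.0771  53.0789  35.8639 -20.2327 120.2479 -27.7546] [0.489  0.5022 0.2295]
[[-0.9511  0.294  -0.0944]
 [ 0.2943  0.7708 -0.565 ]
 [-0.0933 -0.5651 -0.8197]]
1 [[-0.9511  0.294  -0.0944]
 [ 0.2943  0.7708 -0.565 ]
 [-0.0933 -0.5651 -0.8197]]
-1 [[-0.8359  0.0571 -0.5459]
 [ 0.1795  0.9683 -0.1736]
 [ 0.5186 -0.2431 -0.8197]]
cup_blue [319.1, 172.9] 0.84 [0.476  0.3402 0.    ]
cup_blue_grip [322.0, 191.3] 0.81 [0.4864 0.3917 0.071 ]
cup_blue_lip [274.1, 179.6] 0.89 [0.4647 0.301  0.05  ]
cup_blue_in [313.2, 171.4] 0.81 [0.4716 0.3334 0.004 ]
```

```bash
cat >> kin.py <<'E'
DAT=[([65.747,28.281,77.091,0,74.628,-5.472],[.201,.592,.231]),([49.0771,53.0789,35.8639,-20.2327,120.2479,-27.7546],[.489,.5022,.2295])]
LO=np.array([-166.48,-47.26,12.59,-70.14,6.76,-176.63]);HI=np.array([166.48,123.95,153.08,250.14,159.57,176.63])
def fit(dat):
    prior=np.array([.4,0,.06,.42,0,.42,.25])
    return least_squares(lambda P:np.r_[np.ravel([(fk(q,P)[0]-p)/2e-4 for q,p in dat]),(P-prior)/np.array([.2,.05,.05,.1,.03,.1,.1])],prior).x
def ik(p,Rm,q0,P):
    f=lambda q:np.r_[(fk(q,P)[0]-p)*10,(R.from_matrix(fk(q,P)[1].T@Rm)).as_rotvec()]
    r=least_squares(f,np.clip(q0,LO+.1,HI-.1),bounds=(LO,HI),x_scale=50.)
    return r.x,np.abs(r.fun).max()
def cupR(yaw,th=0,flip=False):
    # cup rotation: yaw then tilt th (lip down)
    return rz(yaw)@ry(th)
def tool(cp,cR,flip):
    # cp cup origin, tool along handle; flip: tool y=-cup y (camera above)
    z=np.array([1,0,-1])/2**.5;y=np.array([0,-1. if flip else 1.,0]);M=np.c_[np.cross(y,z),y,z]
    return cp+cR@(np.array([-.060,0,.071])+.019*z),cR@M
E
python3 - <<'E'
from kin import *
np.set_printoptions(precision=3,suppress=True)
P=fit(DAT);print(P,[fk(q,P)[0]-p for q,p in DAT])
rng=np.random.default_rng(0)
def best(p,Rm,seeds):
    out=[]
    for s in seeds:
        q,e=ik(p,Rm,s,P)
        if e<3e-3 and not any(np.abs(q-o).max()<2 for o in out):out.append(q)
    return out
seeds=[np.array(DAT[1][0])]+[LO+(HI-LO)*rng.random(6)*np.array([1,.8,1,1,1,1])+0 for _ in range(14)]
for s in seeds[1:]:s[0]=rng.uniform(-30,60)
cp=np.array([.472,.330,0]);u=-102
for fl in(0,1):
    for q in best(*tool(cp,cupR(u),fl),seeds):print("grasp",fl,q)
E
```

```text
[ 0.17  -0.076  0.06   0.644  0.059  0.424  0.336] [array([0., 0., 0.]), array([-0.,  0., -0.])]
grasp 0 [ 44.608  55.108  61.45  -23.466 102.236  59.753]
grasp 1 [  44.608   55.108   61.45   -23.466  102.236 -120.247]
```

Request:
jog_arm([
  [0.02,0,-0.05,0,0,0,1],
  [0.04,0.0,-0.1,0,0,0,1],
  [0.06,0,-0.15,0.1,0.1,0,1],
  [0.06,0,-0.15,0.2,0.2,0,1],
  [0.06,0,-0.15,0.2,0.2,0,1],
])

```text
t: 2.85
tcp_pos: [0.4082, 0.5501, 0.325]
ee_rot: [[-0.911, 0.258, -0.322], [0.409, 0.665, -0.625], [0.053, -0.701, -0.711]]
ft_force: [0.2, -0.4, 0.4]
finger_gap: 0.0857
gripper_force: 0.0
```

```bash
cat > plan.py <<'E'
from kin import *; import json
np.set_printoptions(precision=3,suppress=True)
rng=np.random.default_rng(0)
seeds=[np.array(DAT[1][0])]+[LO+(HI-LO)*rng.random(6) for _ in range(24)]
for s in seeds[1:]:s[0]=rng.uniform(-30,60)
E
python3 - <<'E'
from h import *; from plan import *
o=arm.get_obs();print(o["t"],o["qpos"],o["tcp_pos"])
open("kin.py","a").write(f"DAT.append(({[float(x) for x in o['qpos']]},{[float(x) for x in o['tcp_pos']]}))\n")
D=DAT+[(o["qpos"],o["tcp_pos"])]
P=fit(D);print(P,[fk(q,P)[0]-p for q,p in D])
for fl in (0,1):
  g=ik(*tool(np.array([.472,.33,0]),cupR(-102),fl),np.array(DAT[1][0]),P); print("grasp",fl,g)
  for yaw in range(-180,180,20):
    c=np.array([.592,.06,.095]);u=rz(yaw)[:,0]
    res=[]
    for s in [g[0]]+seeds[:6]:
      q=s;ok=True;path=[]
      for th in(0,20,40,60,80,100,120):
        Rc=cupR(yaw,th);lip=c-.013*u+[0,0,.012 if th>75 else .05]
        cp=lip-Rc@[.036,0,.05];q2,e=ik(*tool(cp,Rc,fl),q,P)
        if e>5e-3 or (th>0 and np.abs(q2-q).max()>90):ok=False;break
        q=q2;path.append(q)
      if ok:res.append(path)
    for r in res[:1]:print(yaw,len(res),r[0],r[3],r[-1])
E
```

```text
2.85 [ 52.079  59.54   12.783 -15.499 150.944 -25.594] [0.408 0.55  0.325]
[0.258 0.    0.06  0.597 0.118 0.384 0.336] [array([ 0., -0.,  0.]), array([-0., -0., -0.]), array([-0.,  0.,  0.])]
grasp 0 (array([ 44.608,  58.62 ,  57.043, -23.546, 103.057,  59.387]), np.float64(4.9960036108132044e-15))
-140 5 [ 14.077  60.528  35.96  -21.759 123.504  58.607] [-2.553 24.624 87.642 12.026 57.15  41.843] [-37.912  48.456 127.634 101.033  74.216 -86.027]
-120 5 [ 20.564  55.024  49.252 -28.714 110.787  48.817] [-3.385 25.392 86.253 15.143 62.35  20.261] [-38.455  47.337 109.833  76.39   79.43  -67.02 ]
-100 5 [ 26.308  48.706  64.677 -34.953  95.951  41.956] [-3.767 26.369 84.471 16.077 68.291  0.366] [-34.685  50.412  91.713  61.46   92.486 -56.057]
-80 5 [ 30.796  42.165  81.073 -42.2    79.77   37.389] [ -3.681  27.429  82.514  15.148  74.222 -18.355] [-28.961  55.415  73.752  52.121 107.904 -50.688]
-60 5 [ 33.073  35.882  97.737 -52.692  62.59   35.479] [ -3.167  28.445  80.619  12.728  79.534 -36.432] [-22.254  61.242  56.349  45.398 123.852 -49.21 ]
grasp 1 (array([  44.608,   58.62 ,   57.043,  -23.546,  103.057, -120.613]), np.float64(1.3593573152402406e-10))
40 5 [-33.87   28.168 122.722  75.762  44.491 -48.175] [ 2.333 29.683 78.284 -9.149 84.085 54.241] [ 14.797  70.303  31.91  -43.211 143.077  46.148]
60 5 [-35.345  32.596 107.245  54.275  60.137 -42.233] [  3.187  28.966  79.639 -12.706  79.985  36.348] [ 21.681  64.7    46.774 -49.128 127.624  43.239]
80 6 [-32.387  38.464  90.723  42.312  76.228 -42.448] [  3.695  28.03   81.395 -15.11   74.725  18.228] [ 27.877  58.736  63.58  -54.904 111.274  44.287]
100 5 [-27.292  44.918  74.098  34.251  91.815 -45.889] [  3.781  26.98   83.345 -16.021  68.789  -0.506] [ 32.896  53.158  81.276 -63.281  95.     48.676]
```

```bash
cat > rel.py <<'E'
from h import *; from plan import *
P=fit(DAT)
def rel(p,Rm,p0=None,R0=None):
    if p0 is None:
        o=arm.get_obs();p0=np.array(o["tcp_pos"]);R0=np.array(o["ee_rot"])
    return np.r_[R0.T@(p-p0),R.from_matrix(R0.T@Rm).as_rotvec()]
E
python3 - <<'E'
from rel import *
p,Rm=tool(np.array([.4727,.3337,0]),cupR(-102.4),0)
print(p,Rm)
v=rel(p-.09*Rm[:,2],Rm);print(v,np.degrees(np.linalg.norm(v[3:])))
q=np.array(arm.get_obs()["qpos"]);q1,e=ik(p-.09*Rm[:,2],Rm,q,P);print(q1,e)
for yaw in(-60,-45,-30,-15,0,15,30):
  q=ik(*tool(np.array([.48,-.24,.05]),cupR(yaw),0),np.array([-20,40,80,0,50,60]),P);print(yaw,q)
E
```

```text
[0.483 0.379 0.058] [[ 0.152  0.977 -0.152]
 [ 0.691 -0.215 -0.691]
 [-0.707  0.    -0.707]]
[-0.136  0.093  0.185 -0.131 -0.151  1.458] 84.30440409609169
[ 46.938  59.807  42.717 -23.682 116.132  56.322] 2.5352201272177554e-10
-60 (array([-10.941,  29.676, 119.21 , -70.14 ,  32.107,  23.438]), np.float64(0.1819735291216921))
-45 (array([-23.531,  25.169, 124.037, -70.14 ,  12.929,  -0.869]), np.float64(0.28354811234365873))
-30 (array([-28.699,  24.459, 125.542, -70.14 ,   6.76 , -17.961]), np.float64(0.29891912640155305))
-15 (array([ -42.478,   24.126,  125.282,   64.548,   12.811, -176.63 ]), np.float64(0.30721256904805766))
0 (array([ -48.318,   24.816,  120.423,   48.825,   24.941, -176.63 ]), np.float64(0.3414191726399491))
15 (array([-65.919,  34.99 , 123.949,  77.878,  45.575, 119.795]), np.float64(2.7755575615628914e-15))
30 (array([-66.183,  36.472, 113.629,  59.235,  54.898, 127.281]), np.float64(7.771561172376096e-15))
```

```bash
python3 - <<'E'
from rel import *
for fl in(0,1):
 for yaw in range(-180,180,20):
  S=[]
  for s in seeds[:16]:
    q,e=ik(*tool(np.array([.48,-.24,.017]),cupR(yaw),fl),s,P)
    if e<3e-3 and not any(np.abs(q-o).max()<3 for o in S):S.append(q)
  for q in S:print(fl,yaw,q)
E
```

```text
0 -180 [-21.72   57.012  58.102 -15.893 107.139  69.472]
0 -160 [-15.337  54.193  65.773 -24.421  98.426  59.567]
0 -140 [ -9.606  50.482  76.336 -32.643  86.737  52.361]
0 -120 [ -4.964  46.462  88.826 -42.056  73.024  48.204]
0 -100 [ -2.175  42.788 102.467 -55.464  58.254  48.397]
0 -60 [ -9.173  40.63  130.276 239.008  39.752  78.953]
0 -40 [-25.205  44.636 141.32  193.478  50.777  91.96 ]
0 -20 [-47.319  46.068 143.482 156.23   53.624  84.573]
0 0 [-61.9    41.637 134.574 114.602  43.317  94.874]
0 20 [-66.332  40.064 121.397  75.543  46.78  115.812]
0 40 [-65.068  41.756 107.297  52.64   59.208 125.313]
0 60 [-60.983  45.123  93.416  39.288  73.208 126.365]
0 80 [-55.437  49.106  80.452  29.81   86.451 122.822]
0 100 [-49.1    52.99   69.128  21.508  97.929 116.049]
0 120 [-42.346  56.179  60.345  12.936 106.685 106.456]
0 140 [-35.411  58.124  55.138   3.489 111.61   94.534]
0 160 [-28.479  58.425  54.341  -6.447 111.794  81.581]
1 -180 [ -21.72    57.012   58.102  -15.893  107.139 -110.528]
1 -160 [ -15.337   54.193   65.773  -24.421   98.426 -120.433]
1 -140 [  -9.606   50.482   76.336  -32.643   86.737 -127.639]
1 -120 [  -4.964   46.462   88.826  -42.056   73.024 -131.796]
1 -100 [  -2.175   42.788  102.467  -55.464   58.254 -131.603]
1 -60 [  -9.173   40.63   130.276  239.008   39.752 -101.047]
1 -40 [-25.205  44.636 141.32  193.478  50.777 -88.04 ]
1 -20 [-47.319  46.068 143.482 156.23   53.624 -95.427]
1 0 [-61.9    41.637 134.574 114.602  43.317 -85.126]
1 20 [-66.332  40.064 121.397  75.543  46.78  -64.188]
1 40 [-65.068  41.756 107.297  52.64   59.208 -54.687]
1 60 [-60.983  45.123  93.416  39.288  73.208 -53.635]
1 80 [-55.437  49.106  80.452  29.81   86.451 -57.178]
1 100 [-49.1    52.99   69.128  21.508  97.929 -63.951]
1 120 [-42.346  56.179  60.345  12.936 106.685 -73.544]
1 140 [-35.411  58.124  55.138   3.489 111.61  -85.466]
1 160 [-28.479  58.425  54.341  -6.447 111.794 -98.419]
```

Request:
jog_arm([
  [-0.02,0.015,0.03,-0.02,-0.02,0.18,1],
  [-0.04,0.03,0.06,-0.03,-0.04,0.36,1],
  [-0.06,0.04,0.09,-0.05,-0.06,0.54,1],
  [-0.08,0.055,0.11,-0.07,-0.08,0.72,1],
  [-0.1,0.07,0.13,-0.08,-0.1,0.9,1],
  [-0.12,0.08,0.15,-0.1,-0.11,1.08,1],
  [-0.13,0.09,0.17,-0.12,-0.13,1.26,1],
  [-0.136,0.093,0.185,-0.13,-0.15,1.4,1],
  [-0.136,0.093,0.185,-0.131,-0.151,1.458,1],
  [-0.136,0.093,0.185,-0.131,-0.151,1.458,1],
])

```text
t: 4.1
tcp_pos: [0.4971, 0.4426, 0.1229]
ee_rot: [[0.152, 0.977, -0.147], [0.694, -0.212, -0.688], [-0.704, 0.003, -0.711]]
ft_force: [-0.2, -0.5, -0.2]
finger_gap: 0.0851
gripper_force: 0.0
```

```bash
python3 - <<'E'
from rel import *
o=arm.get_obs();print(o["t"],o["qpos"],o["tcp_pos"],fk(o["qpos"],P)[0]-o["tcp_pos"])
open("kin.py","a").write(f"DAT.append(({[float(x) for x in o['qpos']]},{[float(x) for x in o['tcp_pos']]}))\n")
save("wrist","w2")
Z={"cup_blue":0,"cup_blue_grip":.071,"cup_blue_lip":.05,"cup_blue_in":.004}
for n in Z:
  for r in arm.pinpoint(n,"wrist")[:2]:print(n,r["point"],r["confidence"],onz("wrist",r["point"],Z[n]))
E
```

```text
4.1 [ 47.002  59.61   42.735 -23.723 115.958  56.28 ] [0.497 0.443 0.123] [-0. -0.  0.]
cup_blue [319.6, 175.4] 0.71 [0.474 0.334 0.   ]
cup_blue_grip [317.9, 211.8] 0.62 [0.486 0.395 0.071]
cup_blue_grip [411.0, 249.5] 0.39 [0.558 0.29  0.071]
cup_blue_in [317.8, 180.9] 0.86 [0.471 0.33  0.004]
cup_blue_in [318.3, 173.9] 0.62 [0.475 0.343 0.004]
```

View pics/w2.png

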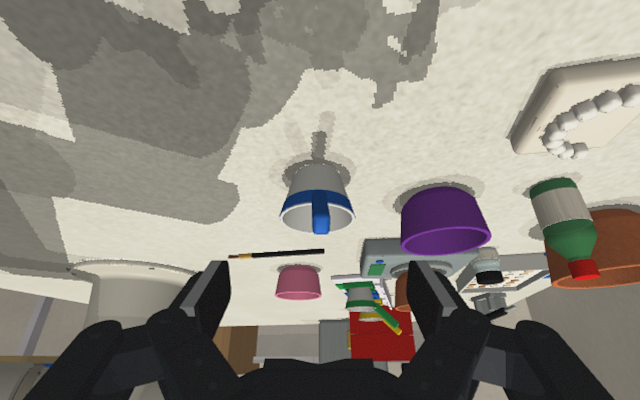

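The wrist view is upside down. It shows the blue handle centred at about (320,213) between the fingers (228 and 412), with the cup behind it, so the approach is lined up. I'll go in and grip.

Request:
jog_arm([
  [0,0,0.03,0,0,0,1],
  [0,0,0.06,0,0,0,1],
  [0,0,0.08,0,0,0,1],
  [0,0,0.09,0,0,0,1],
  [0,0,0.09,0,0,0,1],
])

```text
t: 4.97
tcp_pos: [0.483, 0.3797, 0.0584]
ee_rot: [[0.153, 0.977, -0.151], [0.692, -0.215, -0.689], [-0.706, 0.001, -0.709]]
ft_force: [0.6, 0.9, -0.0]
finger_gap: 0.0855
gripper_force: 0.0
```

```bash
python3 - <<'E'
from rel import *
o=arm.get_obs();print(o["t"],o["tcp_pos"],o["ft_force"])
p,Rm=tool(np.array([.4727,.3337,0]),cupR(-102.4),0)
print(rel(p,Rm))
save("wrist","w3");save("side","s3")
a=cv2.imread("pics/w3.png")[120:330,150:500];b=cv2.resize(cv2.imread("pics/s3.png")[110:230,160:300],None,fx=2.5,fy=2.5)
h=max(a.shape[0],b.shape[0]);c=np.zeros((h,a.shape[1]+b.shape[1],3),np.uint8);c[:a.shape[0],:a.shape[1]]=a;c[:b.shape[0],a.shape[1]:]=b;cv2.imwrite("pics/c3.png",c)
E
```

```text
4.975 [0.483 0.38  0.058] [ 0.583  0.9   -0.026]
[ 0.    -0.     0.001  0.001 -0.002 -0.   ]
```

View pics/c3.png

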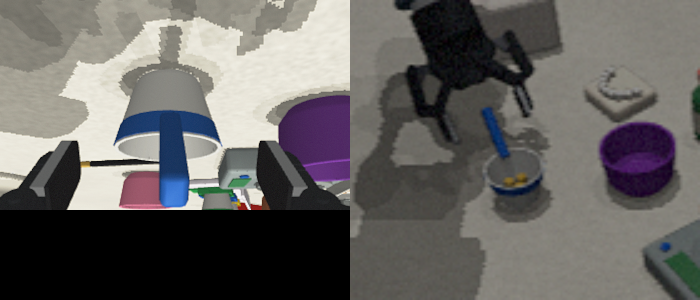

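The fingers straddle the handle. In the left crop the handle is at column 172 and the finger midline at about 168, so it sits about 2 mm to +y. I'll shift by that and close.

Request:
jog_arm([
  [0,0.002,0,0,0,0,1],
  [0,0.002,0,0,0,0,0],
  [0,0.002,0,0,0,0,-0.5],
  [0,0.002,0,0,0,0,-1],
  [0,0.002,0,0,0,0,-1],
  [0,0.002,0,0,0,0,-1],
  [0,0.002,0,0,0,0,-1],
  [0,0.002,0,0,0,0,-1],
], newtons=80)

```text
t: 6.08
tcp_pos: [0.4849, 0.3793, 0.0584]
ee_rot: [[0.153, 0.977, -0.151], [0.692, -0.215, -0.689], [-0.706, 0.001, -0.709]]
ft_force: [-0.4, -0.8, 1.9]
finger_gap: 0.0111
gripper_force: 77.7
```

Request:
jog_arm([
  [-0.007,0,-0.007,0,0,0,-1],
  [-0.018,0,-0.018,0,0,0,-1],
  [-0.032,0,-0.032,0,0,0,-1],
  [-0.048,0,-0.048,0,0,0,-1],
  [-0.064,0,-0.064,0,0,0,-1],
  [-0.074,0,-0.074,0,0,0,-1],
  [-0.078,0,-0.078,0,0,0,-1],
  [-0.078,0,-0.078,0,0,0,-1],
])

```text
t: 7.08
tcp_pos: [0.4847, 0.3791, 0.1686]
ee_rot: [[0.153, 0.977, -0.151], [0.692, -0.215, -0.689], [-0.706, 0.001, -0.709]]
ft_force: [0.4, -0.4, -2.2]
finger_gap: 0.0114
gripper_force: 77.7
```

```bash
python3 - <<'E'
from rel import *
o=arm.get_obs();print(o["t"],o["tcp_pos"],o["ft_force"],o["finger_gap"])
save("wrist","w4");save("side","s4")
for c in("top","side","wrist"):
  if c=="top":save("top","t4")
  for n in("cup_blue","cup_blue_lip","cup_blue_in"):
    for r in arm.pinpoint(n,c)[:1]:print(c,n,r["point"],r["confidence"])
  for n in("crucible_rim","bay_blue"):
    for r in arm.pinpoint(n,c)[:4]:print(c,n,r["point"],r["confidence"],onz(c,r["point"],.095 if n[0]=="c" else .012))
a=cv2.imread("pics/w4.png")[80:330,150:500];b=cv2.resize(cv2.imread("pics/s4.png")[90:230,180:340],None,fx=2.5,fy=2.5)
h=max(a.shape[0],b.shape[0]);c=np.zeros((h,a.shape[1]+b.shape[1],3),np.uint8);c[:a.shape[0],:a.shape[1]]=a;c[:b.shape[0],a.shape[1]:]=b;cv2.imwrite("pics/c4.png",c)
E
```

```text
7.075 [0.485 0.379 0.169] [ 0.407 -0.441 -2.196] 0.01137810072437632
top cup_blue [176.6, 240.5] 0.71
top cup_blue_lip [182.9, 240.4] 0.95
top cup_blue_in [177.6, 240.2] 0.61
top crucible_rim [221.1, 189.9] 0.97 [0.599 0.248 0.095]
top crucible_rim [330.1, 303.8] 0.9 [ 0.359 -0.019  0.095]
top crucible_rim [276.4, 108.2] 0.83 [0.807 0.137 0.095]
top crucible_rim [304.3, 199.2] 0.56 [0.59  0.055 0.095]
top bay_blue [427.2, 260.9] 0.7 [ 0.475 -0.248  0.012]
side cup_blue [223.2, 161.7] 0.98
side cup_blue_lip [225.5, 153.8] 0.72
side cup_blue_in [221.6, 162.4] 0.74
side crucible_rim [274.1, 169.7] 0.9 [0.566 0.212 0.095]
side crucible_rim [315.6, 192.4] 0.64 [0.585 0.06  0.095]
side crucible_rim [353.4, 146.3] 0.6 [0.801 0.122 0.095]
side crucible_rim [267.0, 263.8] 0.59 [ 0.336 -0.035  0.095]
side bay_blue [369.6, 303.9] 0.72 [ 0.469 -0.249  0.012]
side bay_blue [211.0, 133.8] 0.51 [0.587 0.582 0.012]
side bay_blue [351.4, 201.6] 0.2 [0.689 0.021 0.012]
wrist cup_blue [316.2, 203.6] 0.64
wrist cup_blue_in [318.0, 209.2] 0.71
wrist crucible_rim [457.1, 175.6] 0.69 [0.576 0.325 0.095]
wrist bay_blue [316.9, 281.5] 0.73 [ 0.318 -0.359  0.012]
wrist bay_blue [367.3, 270.2] 0.58 [ 0.473 -0.259  0.012]
```

View pics/c4.png

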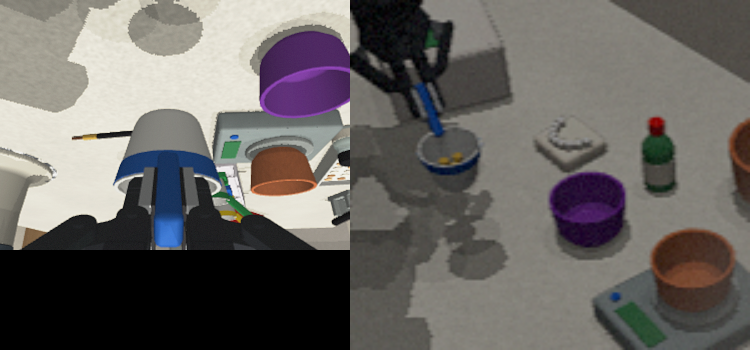

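```bash
cat > fitc.py <<'E'
from rel import *
def proj(c,X):
    m=arm.camera_model(c);K=np.array(m["mtx"]);E=np.linalg.inv(np.array(m["extrinsics"]))
    x=X@E[:3,:3].T+E[:3,3];x=x*[1,-1,-1];u=x@K.T;return u[:,:2]/u[:,2:]
def fitcircle(cam,img,lo,hi,near,r,z,x0,upper=True):
    im=cv2.imread(img);m=cv2.inRange(cv2.cvtColor(im,cv2.COLOR_BGR2HSV),lo,hi)
    n,l,s,c=cv2.connectedComponentsWithStats(m);i=1+np.argmin(np.linalg.norm(c[1:]-near,axis=1)+1e4*(s[1:,4]<60))
    mm=(l==i).astype(np.uint8);k=max(cv2.findContours(mm,0,1)[0],key=len)[:,0].astype(float)
    a=np.linspace(0,2*np.pi,180)
    print(cam,s[i])
    def f(v):
        X=np.c_[v[0]+r*np.cos(a),v[1]+r*np.sin(a),0*a+z];u=proj(cam,X)
        kk=k[k[:,1]<s[i][1]+s[i][3]*.45] if upper else k
        return np.min(np.linalg.norm(kk[:,None]-u[None],axis=2),axis=1)
    r_=least_squares(f,x0,loss="soft_l1",diff_step=1e-3);return r_.x,np.sqrt(np.mean(r_.fun**2))
E
python3 - <<'E'
from fitc import *
for c,n in(("top",(303,201)),("side",(317,192))):
    print(fitcircle(c,f"pics/{c}0.png",(0,90,40),(18,255,255),n,.047,.095,[.59,.058]))
# bay: blue inner/outer square seen by top & side, via corner fit of tray incl. tab -> use minAreaRect
for c,n in(("top",(426,260)),("side",(369,300))):
    im=cv2.imread(f"pics/{c}0.png");m=cv2.inRange(cv2.cvtColor(im,cv2.COLOR_BGR2HSV),(100,130,50),(130,255,255))
    k,l,s,ce=cv2.connectedComponentsWithStats(m);i=1+np.argmin(np.linalg.norm(ce[1:]-n,axis=1)+1e4*(s[1:,4]<60));print(c,s[i],ce[i])
    H,b=None,(l==i)
    # area overlap fit: tray outer square top z=.024+... & tab
    def model(v):
        Rm=rz(v[2])[:2,:2]
        P8=np.array([[sx*.033,sy*.033] for sx in(-1,1) for sy in(-1,1)])@Rm.T+v[:2]
        X=np.r_[np.c_[P8,[.012]*4],np.c_[P8,[.024]*4]]
        h=cv2.convexHull((proj(c,X)*16).astype(np.int32));z=np.zeros((400*4,640*4),np.uint8)
        cv2.fillConvexPoly(z,(h/4).astype(np.int32),1);return cv2.resize(z.astype(np.float32),(640,400),interpolation=cv2.INTER_AREA)
    best=[]
    for x in np.arange(.46,.5,.004):
      for y in np.arange(-.255,-.225,.003):
        for yaw in (-4,-2,0,2,4):
          z=model([x,y,yaw]);best.append(((z*b).sum()-(z*(1-b)).sum(),x,y,yaw))
    best.sort(reverse=True);print(np.array(best[:4]))
for c in("cup_green","cup_yellow"): print(c,[ (r["point"],onz("top",r["point"],.017)) for r in arm.pinpoint(c,"top")[:1]],[ (onz("side",r["point"],.017)) for r in arm.pinpoint(c,"side")[:1]])
# current cup seen
print(tri([("top",[176.6,240.5]),("side",[223.2,161.7])]),tri([("top",[182.9,240.4]),("side",[225.5,153.8])]))
o=arm.get_obs();Rt=np.array(o["ee_rot"]);p=np.array(o["tcp_pos"])
z=np.array([1,0,-1])/2**.5;y=np.array([0,1.,0]);M=np.c_[np.cross(y,z),y,z];Rc=Rt@M.T;print("exp cup",p-Rc@(np.array([-.06,0,.071])+.019*z),Rc)
E
```

```text
top [ 283  181   41   40 1248]
(array([0.586, 0.058]), np.float64(0.5184123795821574))
side [300 181  34  34 756]
(array([0.584, 0.055]), np.float64(0.5248633425675525))
top [412 247  27  34 844] [425.186 262.472]
[[644.875   0.472  -0.243   4.   ]
 [643.938   0.472  -0.243  -2.   ]
 [643.5     0.472  -0.243   0.   ]
 [642.75    0.472  -0.243   2.   ]]
side [349 283  40  38 791] [367.389 301.413]
[[563.      0.472  -0.243   2.   ]
 [562.875   0.472  -0.243   4.   ]
 [561.75    0.472  -0.243   0.   ]
 [554.812   0.472  -0.243  -2.   ]]
cup_green [([380.1, 254.2], array([ 0.483, -0.134,  0.017]))] [array([ 0.47 , -0.134,  0.017])]
cup_yellow [([471.3, 259.2], array([ 0.485, -0.353,  0.017]))] [array([ 0.479, -0.356,  0.017])]
[0.475 0.331 0.108] [0.472 0.304 0.156]
exp cup [0.475 0.334 0.111] [[-0.215  0.977 -0.001]
 [-0.977 -0.215 -0.002]
 [-0.002  0.001  1.   ]]
```

```bash
cat > pour.py <<'E'
from rel import *
C=np.array([.586,.057,.095]);Y=-102.4;U=rz(Y)[:,0]
H=lambda th:np.interp(th,[0,20,40,60,70,80,90,126],[.07,.06,.05,.035,.025,.016,.012,.010])
def pose(th,back=.013,yaw=Y):
    Rc=cupR(yaw,th);lip=C-back*rz(yaw)[:,0]+[0,0,H(th)];return tool(lip-Rc@[.036,0,.05],Rc,0)
E
python3 - <<'E'
from pour import *
o=arm.get_obs();q=np.array(o["qpos"]);print(o["t"],q)
a=pose(0);v=rel(*a);print("transit",v)
p0=np.array(o["tcp_pos"]);R0=np.array(o["ee_rot"])
for f in(.25,.5,.75,1):
    q,e=ik(p0+f*(a[0]-p0),a[1],q,P);print(f,q,e)
qq=q
for th in range(6,127,6):
    q2,e=ik(*pose(th),q,P);print(th,q2,round(e,5),np.abs(q2-q).max());q=q2
np.set_printoptions(precision=4,suppress=True)
for th in range(6,73,6):print(th,rel(*pose(th),*a))
E
```

```text
8.175 [ 44.531  52.112  53.476 -24.62  112.259  55.409]
transit [-0.142  0.168  0.137  0.001 -0.002 -0.001]
0.25 [ 40.038  50.403  57.472 -27.027 108.446  52.293] 3.5978394829777044e-10
0.5 [ 35.355  49.08   60.47  -29.463 104.872  49.043] 3.722384551268119e-11
0.75 [ 30.542  48.195  62.417 -31.906 101.652  45.605] 1.8406771261150614e-11
1 [ 25.66   47.738  63.336 -34.287  98.773  41.978] 1.93414576636938e-11
6 [ 23.994  44.606  65.466 -30.556  94.819  40.646] 0.0 3.9537813052481567
12 [ 22.039  41.57   67.707 -26.694  90.794  38.87 ] 0.0 4.02474272130128
18 [ 19.783  38.67   70.033 -22.635  86.751  36.588] 0.0 4.05925807879451
24 [ 17.218  35.952  72.415 -18.303  82.757  33.727] 0.0 4.331193084846344
30 [ 14.34   33.465  74.824 -13.624  78.899  30.218] 0.0 4.679574402941267
36 [11.154 31.26  77.232 -8.526 75.287 25.996] 0.0 5.097684586689271
42 [ 7.679 29.424 79.643 -2.963 71.987 21.021] 0.0 5.563366536091543
48 [ 3.946 28.043 82.064  3.082 69.075 15.266] 0.0 6.044924949204713
54 [ 0.006 27.12  84.395  9.566 66.828  8.761] 0.0 6.504575789269852
60 [-4.076 26.707 86.599 16.362 65.381
[... 788 characters left out ...]
9   53.99   93.647  64.282  95.089 -60.773] 0.0 4.335621138274874
6 [-0.0048 -0.     -0.0031  0.      0.1047  0.    ]
12 [-0.0102 -0.     -0.0054  0.      0.2094 -0.    ]
18 [-0.0159  0.     -0.0069  0.      0.3142  0.    ]
24 [-0.022   0.     -0.0076  0.      0.4189  0.    ]
30 [-0.0284  0.     -0.0074 -0.      0.5236 -0.    ]
36 [-0.0349 -0.     -0.0063  0.      0.6283 -0.    ]
42 [-0.0411  0.     -0.0039  0.      0.733  -0.    ]
48 [-0.0465 -0.      0.0001  0.      0.8378  0.    ]
54 [-0.0519  0.      0.0049 -0.      0.9425  0.    ]
60 [-0.057   0.      0.0107  0.      1.0472 -0.    ]
66 [-0.0607  0.      0.0184 -0.      1.1519 -0.    ]
72 [-0.0642  0.      0.0267 -0.      1.2566  0.    ]
```

Request:
jog_arm([
  [-0.005,0.006,0.005,0,0,0,-1],
  [-0.018,0.021,0.017,0,0,0,-1],
  [-0.037,0.044,0.036,0,-0.001,0,-1],
  [-0.059,0.069,0.056,0,-0.001,0,-1],
  [-0.081,0.095,0.078,0.001,-0.001,0,-1],
  [-0.102,0.121,0.099,0.001,-0.002,-0.001,-1],
  [-0.121,0.144,0.117,0.001,-0.002,-0.001,-1],
  [-0.134,0.159,0.129,0.001,-0.002,-0.001,-1],
  [-0.14,0.166,0.135,0.001,-0.002,-0.001,-1],
  [-0.142,0.168,0.137,0.001,-0.002,-0.001,-1],
  [-0.142,0.168,0.137,0.001,-0.002,-0.001,-1],
])

```text
t: 9.55
tcp_pos: [0.6062, 0.151, 0.1719]
ee_rot: [[0.151, 0.977, -0.152], [0.691, -0.214, -0.69], [-0.707, -0.001, -0.707]]
ft_force: [0.3, 0.4, -2.7]
finger_gap: 0.0111
gripper_force: 77.8
```

```bash
python3 - <<'E'
from pour import *
o=arm.get_obs();print(o["t"],o["tcp_pos"],rel(*pose(0)),o["ft_force"])
save("side","s5")
save("top","t5")
for c in("top","side"):
  for n in("cup_blue","cup_blue_lip","crucible_rim"):
    for r in arm.pinpoint(n,c)[:2]:print(c,n,r["point"],round(r["confidence"],2),onz(c,r["point"],{"cup_blue":.115,"cup_blue_lip":.165,"crucible_rim":.095}[n]))
a=cv2.resize(cv2.imread("pics/s5.png")[110:260,230:400],None,fx=2.3,fy=2.3);b=cv2.resize(cv2.imread("pics/t5.png")[120:270,220:390],None,fx=2.3,fy=2.3)
cv2.imwrite("pics/c5.png",np.hstack([a,b]))
E
```

```text
9.55 [0.606 0.151 0.172] [-0.001  0.    -0.    -0.    -0.     0.001] [ 0.297  0.36  -2.707]
top cup_blue [381.7, 256.5] 0.67 [ 0.468 -0.126  0.115]
top cup_blue [282.1, 192.1] 0.62 [0.599 0.105 0.115]
top cup_blue_lip [293.8, 192.3] 0.92 [0.59  0.075 0.165]
top cup_blue_lip [302.8, 198.4] 0.49 [0.577 0.055 0.165]
top crucible_rim [221.7, 193.2] 0.97 [0.592 0.246 0.095]
top crucible_rim [275.9, 108.2] 0.92 [0.807 0.138 0.095]
side cup_blue [309.6, 178.9] 0.72 [0.597 0.095 0.115]
side cup_blue_lip [312.8, 168.2] 0.55 [0.596 0.078 0.165]
side crucible_rim [268.2, 266.9] 0.95 [ 0.332 -0.044  0.095]
side crucible_rim [368.2, 303.0] 0.75 [ 0.426 -0.278  0.095]
```

View pics/c5.png

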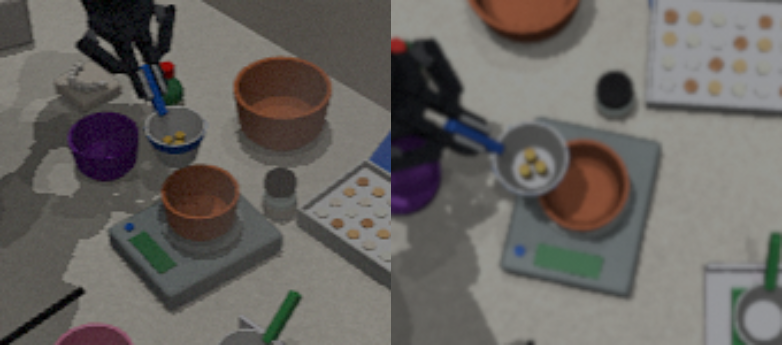

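The views show the cup, with the ingots still in it, on the near side of the crucible. Its lip is just over the crucible's +y edge, as planned. I'll start tilting.

Request:
jog_arm([
  [-0.005,0,-0.003,0,0.105,0,-1],
  [-0.01,0,-0.005,0,0.209,0,-1],
  [-0.016,0,-0.007,0,0.314,0,-1],
  [-0.022,0,-0.0075,0,0.419,0,-1],
  [-0.0285,0,-0.0075,0,0.524,0,-1],
  [-0.035,0,-0.0065,0,0.628,0,-1],
  [-0.041,0,-0.004,0,0.733,0,-1],
  [-0.0465,0,0,0,0.838,0,-1],
  [-0.052,0,0.005,0,0.942,0,-1],
  [-0.057,0,0.0105,0,1.047,0,-1],
  [-0.061,0,0.0185,0,1.152,0,-1],
  [-0.064,0,0.0265,0,1.257,0,-1],
])

```text
t: 11.45
tcp_pos: [0.5927, 0.0874, 0.1988]
ee_rot: [[0.191, 0.977, 0.099], [0.869, -0.215, 0.446], [0.457, 0.001, -0.889]]
ft_force: [0.2, -0.2, -2.0]
finger_gap: 0.011
gripper_force: 78.0
```

```bash
python3 - <<'E'
from pour import *
np.set_printoptions(precision=4,suppress=True)
o=arm.get_obs();print(o["t"],o["tcp_pos"],rel(*pose(72)),o["ft_force"])
for th in list(range(75,109,3)):print(th,rel(*pose(th),*pose(72)))
save("side","s6");save("top","t6")
a=cv2.resize(cv2.imread("pics/s6.png")[110:260,230:400],None,fx=2.3,fy=2.3);b=cv2.resize(cv2.imread("pics/t6.png")[120:270,220:390],None,fx=2.3,fy=2.3)
cv2.imwrite("pics/c6.png",np.hstack([a,b]))
E
```

```text
11.45 [0.5927 0.0874 0.1988] [ 0.0003  0.     -0.0001  0.0005 -0.0034  0.0005] [ 0.1859 -0.1765 -1.9631]
75 [-0.0046 -0.     -0.0003  0.      0.0524 -0.    ]
78 [-0.0094 -0.     -0.0004  0.      0.1047 -0.    ]
81 [-0.0141 -0.     -0.0007  0.      0.1571 -0.    ]
84 [-0.0184 -0.     -0.0018  0.      0.2094 -0.    ]
87 [-0.0228 -0.     -0.0026 -0.      0.2618 -0.    ]
90 [-0.0274 -0.     -0.0033 -0.      0.3142 -0.    ]
93 [-0.0315  0.     -0.0046 -0.      0.3665 -0.    ]
96 [-0.0357  0.     -0.0058  0.      0.4189 -0.    ]
99 [-0.04    0.     -0.0067  0.      0.4712 -0.    ]
102 [-0.0444 -0.     -0.0074  0.      0.5236 -0.    ]
105 [-0.0487 -0.     -0.0079  0.      0.576  -0.    ]
108 [-0.0531 -0.     -0.0081 -0.      0.6283 -0.    ]
```

View pics/c6.png

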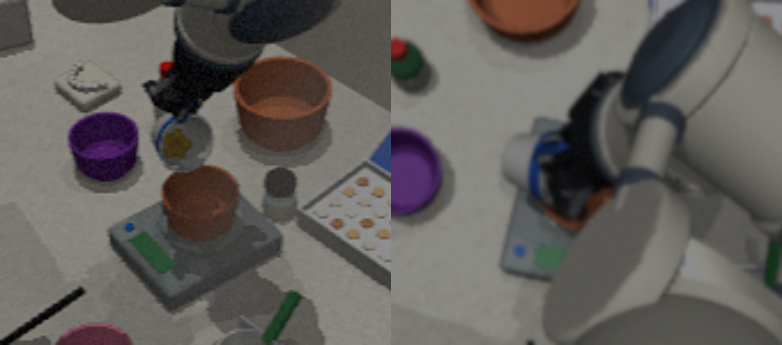

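The side view shows the cup tilted to 72° with the ingots gathered at the lip above the crucible. I'll pour slowly.

Request:
jog_arm([
  [-0.0045,0,-0.0005,0,0.052,0,-1],
  [-0.0095,0,-0.0005,0,0.105,0,-1],
  [-0.014,0,-0.0005,0,0.157,0,-1],
  [-0.0185,0,-0.002,0,0.209,0,-1],
  [-0.023,0,-0.0025,0,0.262,0,-1],
  [-0.0275,0,-0.0035,0,0.314,0,-1],
  [-0.0315,0,-0.0045,0,0.367,0,-1],
  [-0.0355,0,-0.006,0,0.419,0,-1],
  [-0.04,0,-0.0065,0,0.471,0,-1],
  [-0.0445,0,-0.0075,0,0.524,0,-1],
  [-0.0485,0,-0.008,0,0.576,0,-1],
  [-0.053,0,-0.008,0,0.628,0,-1],
])

```text
t: 13.05
tcp_pos: [0.5816, 0.0387, 0.1813]
ee_rot: [[0.098, 0.977, 0.188], [0.444, -0.212, 0.871], [0.891, -0.002, -0.455]]
ft_force: [-0.0, 0.2, -1.6]
finger_gap: 0.011
gripper_force: 78.2
```

```bash
python3 - <<'E'
from pour import *
np.set_printoptions(precision=4,suppress=True)
o=arm.get_obs();print(o["t"],o["tcp_pos"],rel(*pose(108)),o["ft_force"])
for th in list(range(112,129,4)):print(th,rel(*pose(th),*pose(108)))
save("side","s7")
a=cv2.resize(cv2.imread("pics/s7.png")[110:260,230:400],None,fx=3.3,fy=3.3)
cv2.imwrite("pics/c7.png",a)
E
```

```text
13.05 [0.5816 0.0387 0.1813] [ 0.0004  0.0004 -0.0012 -0.0033  0.0009 -0.0002] [-0.0262  0.207  -1.6443]
112 [-0.0048 -0.     -0.0034  0.      0.0698 -0.    ]
116 [-0.0098  0.     -0.0066  0.      0.1396 -0.    ]
120 [-0.015   0.     -0.0093  0.      0.2094 -0.    ]
124 [-0.0204  0.     -0.0117  0.      0.2793 -0.    ]
128 [-0.0259  0.     -0.0138  0.      0.3491 -0.    ]
```

View pics/c7.png

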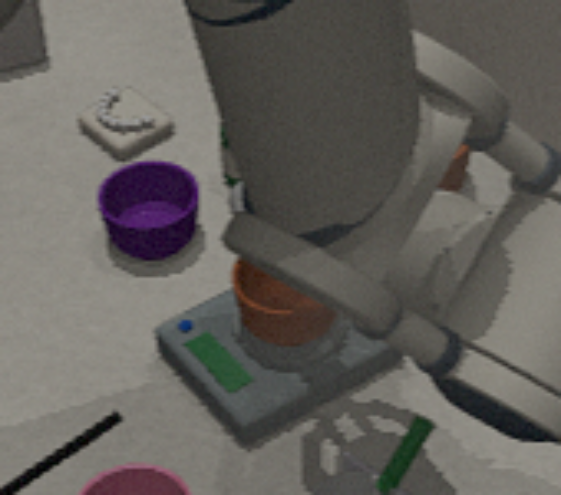

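Request:
jog_arm([
  [-0.005,0,-0.0035,0,0.07,0,-1],
  [-0.01,0,-0.0065,0,0.14,0,-1],
  [-0.015,0,-0.0095,0,0.21,0,-1],
  [-0.0205,0,-0.0115,0,0.28,0,-1],
  [-0.026,0,-0.014,0,0.35,0,-1],
  [-0.026,0,-0.014,0,0.35,0,-1],
  [-0.026,0,-0.014,0,0.35,0,-1],
  [-0.026,0,-0.014,0,0.35,0,-1],
])

```text
t: 14.1
tcp_pos: [0.5767, 0.0149, 0.1652]
ee_rot: [[0.026, 0.977, 0.212], [0.12, -0.214, 0.97], [0.992, 0.0, -0.123]]
ft_force: [0.0, -0.4, -1.3]
finger_gap: 0.0112
gripper_force: 78.3
```

```bash
python3 - <<'E'
from pour import *
f=[]
for i in range(3):
  save("wrist","w8");o=arm.get_obs();f.append(o["ft_force"])
print(o["t"],np.array(f),rel(*pose(128)))
for r in arm.find_in("ingot0","wrist")[:6]:print(r)
for r in arm.find_in("crucible","wrist")[:3]:print(r)
E
```

```text
14.25 [[ 0.513  0.411 -1.295]
 [ 0.424 -0.446 -2.387]
 [-0.644 -0.138 -2.309]] [ 0.     0.    -0.    -0.001 -0.     0.   ]
{'bbox': [298.9, 346.2, 308.4, 357.3], 'confidence': 0.61}
{'bbox': [264.5, 284.0, 376.5, 361.7], 'confidence': 0.81}
{'bbox': [434.4, 210.3, 564.4, 311.5], 'confidence': 0.79}
{'bbox': [263.2, 211.9, 284.8, 250.5], 'confidence': 0.71}
```

View pics/w8.png

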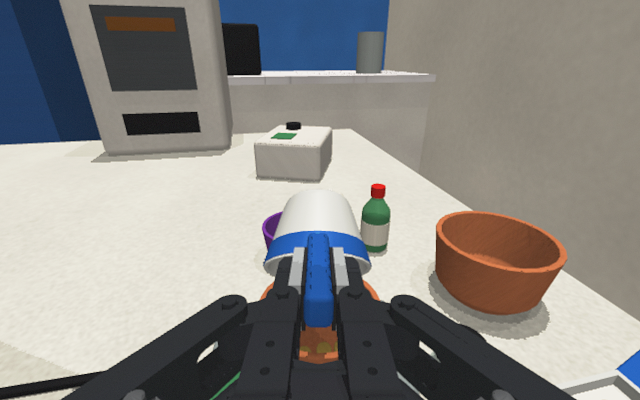

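Ingots show in the crucible at about (322,348), under the cup, which is tilted to 128°. I'll raise the cup, turn it upright away from the crucible, and check that it is empty.

```bash
python3 - <<'E'
from pour import *
np.set_printoptions(precision=4,suppress=True)
q=np.array(arm.get_obs()["qpos"])
def seq(th,k):
    p,Rm=pose(th);return p+np.array([0,0,.06])*min(1,k/3)-.05*U*np.clip((k-3)/10,0,1)+np.array([0,0,.06-(H(th)-.012)])*np.clip((k-3)/10,0,1),Rm
ths=[128,128,124,116,108,100,92,84,76,68,60,52,44,36,28,20,12,4,0]
for k,th in enumerate(ths,0):
    a=seq(th,k);q2,e=ik(*a,q,P);base=seq(128,0) if k<=10 else seq(ths[10],10)
    print(k,th,rel(*a,*base),round(e,4),np.abs(q2-q).max().round(1),a[0]);q=q2
print(q)
E
```

```text
0 128 [0. 0. 0. 0. 0. 0.] 0.0 0.1 [0.5766 0.0142 0.1654]
1 128 [ 0.0199  0.     -0.0024  0.      0.      0.    ] 0.0 2.0 [0.5766 0.0142 0.1854]
2 124 [ 0.0441  0.     -0.001   0.     -0.0698  0.    ] 0.0 4.7 [0.5775 0.0185 0.2093]
3 116 [ 0.0722 -0.      0.005   0.     -0.2094  0.    ] 0.0 7.1 [0.5796 0.0277 0.2364]
4 108 [ 0.0858  0.      0.0188 -0.     -0.3491  0.    ] 0.0 6.2 [0.5828 0.0426 0.2483]
5 100 [ 0.0979 -0.      0.0333  0.     -0.4887  0.    ] 0.0 7.1 [0.5863 0.0582 0.2586]
6 92 [ 0.1085 -0.      0.0485  0.     -0.6283  0.    ] 0.0 8.0 [0.5898 0.0741 0.2672]
7 84 [ 0.1186  0.      0.0639  0.     -0.7679  0.    ] 0.0 8.9 [0.5933 0.0903 0.2753]
8 76 [ 0.128  -0.      0.0794  0.     -0.9076 -0.    ] 0.0 9.5 [0.5969 0.1065 0.2827]
9 68 [ 0.1356  0.      0.0949  0.     -1.0472 -0.    ] 0.0 9.5 [0.6004 0.1224 0.2884]
10 60 [ 0.1403 -0.      0.1103  0.     -1.1868  0.    ] 0.0 8.9 [0.6038 0.1378 0.2912]
11 52 [ 0.0145 -0.      0.0046  0.     -0.1396  0.    ] 0.0 8.3 [0.607  0.1526 0.2905]
12 44 [ 0.0274 -0.      0.0114 -0.     -0.2793 -0.    ] 0.0 7.7 [0.6101 0.1665 0.2873]
13 36 [ 0.0387 -0.      0.0202  0.     -0.4189 -0.    ] 0.0 7.1 [0.6129 0.1794 0.2817]
14 28 [ 0.0431 -0.      0.0309  0.     -0.5585  0.    ] 0.0 6.5 [0.6144 0.1863 0.2724]
15 20 [ 0.0459 -0.      0.0422  0.     -0.6981  0.    ] 0.0 6.0 [0.6156 0.1918 0.2623]
16 12 [ 0.0472 -0.      0.0537 -0.     -0.8378 -0.    ] 0.0 5.7 [0.6165 0.1959 0.2516]
17 4 [ 0.0468  0.      0.0652  0.     -0.9774  0.    ] 0.0 5.5 [0.6171 0.1985 0.2403]
18 0 [ 0.046  -0.      0.071  -0.     -1.0472  0.    ] 0.0 2.7 [0.6173 0.1992 0.2346]
[ 28.5112  47.2614  53.8724 -34.3051 108.5309  38.5514]
```

Request:
jog_arm([
  [0.02,0,-0.0025,0,0,0,-1],
  [0.044,0,-0.001,0,-0.07,0,-1],
  [0.072,0,0.005,0,-0.21,0,-1],
  [0.086,0,0.019,0,-0.35,0,-1],
  [0.098,0,0.033,0,-0.49,0,-1],
  [0.1085,0,0.0485,0,-0.63,0,-1],
  [0.1185,0,0.064,0,-0.77,0,-1],
  [0.128,0,0.0795,0,-0.91,0,-1],
  [0.1355,0,0.095,0,-1.047,0,-1],
  [0.14,0,0.11,0,-1.187,0,-1],
])

```text
t: 15.6
tcp_pos: [0.6033, 0.1381, 0.2927]
ee_rot: [[0.209, 0.976, 0.057], [0.944, -0.217, 0.25], [0.256, 0.002, -0.967]]
ft_force: [-0.9, -0.4, -3.0]
finger_gap: 0.0109
gripper_force: 78.1
```

Request:
jog_arm([
  [0.0145,0,0.0045,0,-0.14,0,-1],
  [0.0275,0,0.0115,0,-0.28,0,-1],
  [0.0385,0,0.02,0,-0.42,0,-1],
  [0.043,0,0.031,0,-0.56,0,-1],
  [0.046,0,0.042,0,-0.7,0,-1],
  [0.047,0,0.0535,0,-0.84,0,-1],
  [0.047,0,0.065,0,-0.98,0,-1],
  [0.046,0,0.071,0,-1.047,0,-1],
  [0.046,0,0.071,0,-1.047,0,-1],
])

```text
t: 16.73
tcp_pos: [0.6163, 0.1997, 0.233]
ee_rot: [[0.151, 0.977, -0.153], [0.691, -0.215, -0.69], [-0.707, -0.002, -0.707]]
ft_force: [0.8, -0.3, -1.7]
finger_gap: 0.0111
gripper_force: 78.1
```

```bash
python3 - <<'E'
from fitc import *
o=arm.get_obs();print(o["t"],o["tcp_pos"],o["ft_force"])
p,Rm=tool(np.zeros(3),cupR(-102.4),0);print("tilt err",R.from_matrix(Rm.T@np.array(o["ee_rot"])).as_rotvec())
save("side","s9");save("top","t9")
a=cv2.resize(cv2.imread("pics/s9.png")[90:250,230:400],None,fx=2.3,fy=2.3);b=cv2.resize(cv2.imread("pics/t9.png")[110:270,220:390],None,fx=2.3,fy=2.3)
cv2.imwrite("pics/c9.png",np.hstack([a,b]))
for c,n in(("top",(303,201)),("side",(317,192))):
    print(fitcircle(c,f"pics/{c}9.png",(0,90,40),(18,255,255),n,.047,.095,[.59,.058]))
for c in("top","side"):
  for n in ("ingot0",):
    for r in arm.find_in(n,c)[:8]:print(c,r)
  for n in("rack","bay_blue"):
    for r in arm.pinpoint(n,c)[:1]:print(c,n,r,onz(c,r["point"],.012 if n[0]=="b" else 0))
  for n in("bay_green","bay_yellow","bay_blue"):
    for r in arm.pinpoint(n,c)[:1]:print(c,n,r["confidence"],onz(c,r["point"],.012))
E
```

```text
16.725 [0.616 0.2   0.233] [ 0.8   -0.253 -1.661]
tilt err [ 0.002  0.    -0.001][ WARN:0@3.887] global loadsave.cpp:275 findDecoder imread_('pics/top9.png'): can't open/read file: check file path/integrity
Traceback (most recent call last):
  File "fitc.py", line 6, in fitcircle
    im=cv2.imread(img);m=cv2.inRange(cv2.cvtColor(im,cv2.COLOR_BGR2HSV),lo,hi)
                                     ~~~~~~~~~~~~^^^^^^^^^^^^^^^^^^^^^^
cv2.error: OpenCV(4.12.0) /io/opencv/modules/imgproc/src/color.cpp:199: error: (-215:Assertion failed) !_src.empty() in function 'cvtColor'
```

View pics/c9.png

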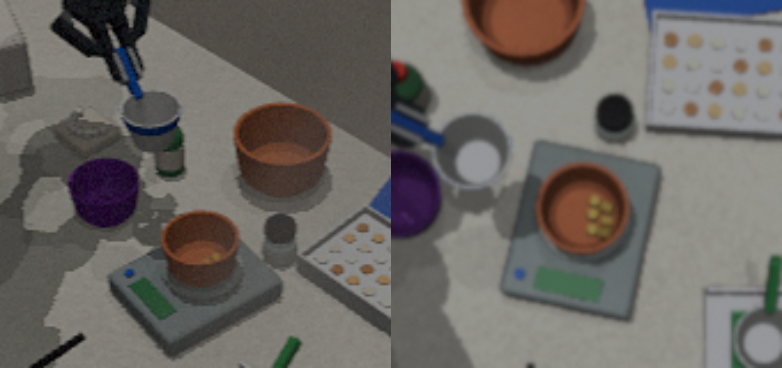

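All six ingots lie in the crucible (right crop, around (600,215)), the cup is empty, and nothing is on the bench or pan. Next is the transfer to the bay.

```bash
python3 - <<'E'
from fitc import *
np.set_printoptions(precision=4,suppress=True)
o=arm.get_obs();q=np.array(o["qpos"]);p0=np.array(o["tcp_pos"]);R0=np.array(o["ee_rot"])
z=np.array([1,0,-1])/2**.5
c0=p0-cupR(-102.4)@(np.array([-.06,0,.071])+.019*z);print("cup",c0)
c1=np.array([.476,-.244,.13])
for i in range(1,15):
    f=i/14;s=f*f*(3-2*f)
    a=tool(c0+s*(c1-c0)*[1,1,0]+(c1-c0)*[0,0,1]*max(0,(f-.6)/.4),cupR(-102.4-77.6*s),0)
    q2,e=ik(*a,q,P)
    if i==8:B=a
    base=(p0,R0) if i<8 else B
    if i==7:B=a
    base=(p0,R0) if i<=7 else B
    print(i,rel(*a,*base),round(e,4),np.abs(q2-q).max().round(1));q=q2
print(q)
E
```

```text
cup [0.6071 0.1535 0.1772]
1 [-0.0043  0.0003  0.0043  0.0137 -0.0036  0.013 ] 0.0 0.5
2 [-0.0165  0.0011  0.0163  0.0527 -0.0037  0.0521] 0.0 1.6
3 [-0.0353  0.0024  0.0351  0.1126 -0.0037  0.1123] 0.0 2.6
4 [-0.0598  0.004   0.0593  0.1893 -0.0037  0.1892] 0.0 3.5
5 [-0.0887  0.0056  0.088   0.2785 -0.0037  0.2787] 0.0 4.3
6 [-0.1209  0.007   0.12    0.376  -0.0037  0.3766] 0.0 5.0
7 [-0.155   0.008   0.1539  0.4777 -0.0037  0.4787] 0.0 5.4
8 [0. 0. 0. 0. 0. 0.] 0.0 5.7
9 [-0.0195  0.0345  0.0266  0.0977  0.      0.0977] 0.0 5.6
10 [-0.0351  0.066   0.0542  0.1871  0.      0.1871] 0.0 5.2
11 [-0.0481  0.0929  0.0791  0.2639  0.      0.2639] 0.0 4.5
12 [-0.0572  0.1138  0.1002  0.3239  0.      0.3239] 0.0 3.5
13 [-0.0612  0.1274  0.1161  0.363   0.      0.363 ] 0.0 2.3
14 [-0.0588  0.1322  0.1256  0.3769  0.      0.3769] 0.0 0.8
[-22.0953  49.9239  55.5367 -17.2578 116.2936  66.148 ]
```

Request:
jog_arm([
  [-0.004,0,0.004,0.014,-0.004,0.013,-1],
  [-0.0165,0.001,0.0165,0.053,-0.004,0.052,-1],
  [-0.0355,0.0025,0.035,0.113,-0.004,0.112,-1],
  [-0.06,0.004,0.0595,0.189,-0.004,0.189,-1],
  [-0.0885,0.0055,0.088,0.279,-0.004,0.279,-1],
  [-0.121,0.007,0.12,0.376,-0.004,0.377,-1],
  [-0.155,0.008,0.154,0.478,-0.004,0.479,-1],
  [-0.189,0.0085,0.188,0.579,-0.004,0.581,-1],
])

```text
t: 17.82
tcp_pos: [0.5675, -0.0658, 0.2347]
ee_rot: [[0.611, 0.502, -0.612], [0.353, -0.865, -0.357], [-0.708, 0.002, -0.706]]
ft_force: [-0.0, -0.4, -1.2]
finger_gap: 0.011
gripper_force: 78.2
```

Request:
jog_arm([
  [-0.0195,0.0345,0.0265,0.098,0,0.098,-1],
  [-0.035,0.066,0.054,0.187,0,0.187,-1],
  [-0.048,0.093,0.079,0.264,0,0.264,-1],
  [-0.057,0.114,0.1,0.324,0,0.324,-1],
  [-0.061,0.1275,0.116,0.363,0,0.363,-1],
  [-0.059,0.132,0.1255,0.377,0,0.377,-1],
  [-0.059,0.132,0.1255,0.377,0,0.377,-1],
  [-0.059,0.132,0.1255,0.377,0,0.377,-1],
])

```text
t: 18.82
tcp_pos: [0.5233, -0.2426, 0.1881]
ee_rot: [[0.706, 0.002, -0.708], [-0.0, -1.0, -0.003], [-0.708, 0.003, -0.706]]
ft_force: [0.5, 0.3, -2.3]
finger_gap: 0.0107
gripper_force: 78.2
```

```bash
python3 - <<'E'
from fitc import *
np.set_printoptions(precision=4,suppress=True)
o=arm.get_obs();print(o["t"],o["tcp_pos"],o["ft_force"])
a=tool(np.array([.476,-.244,.13]),cupR(180),0);print("rel",rel(*a))
for c in("wrist","top","side"):
  save(c,c+"10")
  for n,zz in(("bay_blue",.012),("bay_green",.012),("bay_yellow",.012),("rack",0),("cup_green",.017),("cup_yellow",.017),("cup_blue",.13),("cup_blue_lip",.18)):
    for r in arm.pinpoint(n,c)[:1]:print(c,n,r["point"],round(r["confidence"],2),onz(c,r["point"],zz))
for c in("wrist","top","side"):
  im=cv2.imread(f"pics/{c}10.png");m=cv2.inRange(cv2.cvtColor(im,cv2.COLOR_BGR2HSV),(100,130,50),(130,255,255))
  k,l,s,ce=cv2.connectedComponentsWithStats(m)
  for i in range(1,k):
    if s[i][4]>80:print(c,s[i],ce[i])
E
```

```text
18.825 [ 0.5233 -0.2426  0.1881] [ 0.4774  0.2703 -2.3314]
rel [-0.0002  0.0014  0.0009  0.0034  0.0011 -0.0003]
wrist bay_blue [314.8, 91.6] 0.69 [ 0.4713 -0.24    0.012 ]
wrist bay_green [205.1, 93.0] 0.73 [ 0.4697 -0.1376  0.012 ]
wrist bay_yellow [431.4, 83.0] 0.79 [ 0.4814 -0.3454  0.012 ]
wrist cup_green [199.9, 99.2] 0.85 [ 0.4669 -0.1331  0.017 ]
wrist cup_yellow [434.8, 86.8] 0.67 [ 0.4815 -0.3478  0.017 ]
wrist cup_blue [318.4, 204.1] 0.85 [ 0.4742 -0.2435  0.13  ]
top bay_green [380.7, 257.5] 0.53 [ 0.4756 -0.1362  0.012 ]
side bay_green [337.2, 276.7] 0.97 [ 0.4706 -0.1372  0.012 ]
side rack [370.2, 303.5] 0.9 [ 0.4771 -0.2442  0.    ]
side cup_green [337.8, 274.3] 0.96 [ 0.4743 -0.1356  0.017 ]
side cup_yellow [406.5, 326.3] 0.66 [ 0.4821 -0.3513  0.017 ]
side cup_blue [373.7, 272.0] 0.71 [ 0.4774 -0.2463  0.13  ]
side cup_blue_lip [363.2, 267.5] 0.62 [ 0.4411 -0.2453  0.18  ]
wrist [ 274   57   81   73 5034] [316.1097  91.3635]
wrist [ 265  230  105   96 3732] [317.5595 267.7575]
wrist [419 344  21  19 131] [429.3053 351.4351]
wrist [397 371  31  29 130] [410.1077 385.3154]
top [ 325   66   83   51 3227] [366.7447  92.7357]
side [391 163  27  24 296] [402.7635 174.0304]
side [432 180  31  32 500] [446.928 194.89 ]
side [381 228  18  25 118] [389.0593 240.4576]
side [348 283  41  38 856] [367.4147 301.5257]
```

```bash
python3 - <<'E'
from fitc import *
np.set_printoptions(precision=4,suppress=True)
c="wrist"
im=cv2.imread("pics/wrist10.png");hsv=cv2.cvtColor(im,cv2.COLOR_BGR2HSV);m=cv2.inRange(hsv,(100,130,50),(130,255,255))
k,l,s,ce=cv2.connectedComponentsWithStats(m);i=l[91,316] or l[100,316];b=(l==i)
for r in range(57,131,5):
    x=np.where(b[r])[0];print(r,x.min(),x.max(),len(x),hsv[r,300:332:8,2])
def sq(h,z,v):
    Q=np.array([[1,1],[1,-1],[-1,-1],[-1,1]])*h;Q=Q@rz(v[2])[:2,:2].T+v[:2];return proj(c,np.c_[Q,[z]*4])
for v in([.476,-.244,2.5],[.474,-.240,2.5]):
    print(v);print("top outer",sq(.033,.024,v).ravel());print("base outer",sq(.033,.012,v).ravel())
E
```

```text
57 345 353 9 [129 130 123 122]
62 275 354 80 [118 116 117 116]
67 275 354 80 [116 118 116 114]
72 275 353 79 [101  99  98 101]
77 276 353 78 [ 98  98  99 102]
82 277 353 77 [ 98  99  99 100]
87 278 353 76 [ 99  98 101 101]
92 279 352 74 [100 100  99 100]
97 280 352 73 [ 99 100  99 115]
102 282 352 71 [100 100 100 121]
107 283 351 69 [ 98 124 122 121]
112 284 351 68 [122 122 122 123]
117 285 351 67 [118 117 119 116]
122 286 344 59 [123 121 123 122]
127 296 342 47 [123 123 121 123]
[0.476, -0.244, 2.5]
top outer [275.6752  67.8388 357.9443  64.731  353.0583 121.2605 286.6574 123.3233]
base outer [276.539   57.6625 357.0483  54.523  352.418  112.0144 287.1683 114.1134]
[0.474, -0.24, 2.5]
top outer [271.044   69.9127 352.6747  66.8476 348.8332 122.6401 282.8488 124.6801]
base outer [271.9998  59.7636 351.8975  56.6664 348.2697 113.423  283.4222 115.4992]
```

Request:
jog_arm([
  [0.005,0,0.006,0.001,0,0,-1],
  [0.015,0,0.016,0.002,0.001,0,-1],
  [0.028,0,0.03,0.003,0.001,0,-1],
  [0.042,0,0.044,0.003,0.001,0,-1],
  [0.055,0,0.056,0.003,0.001,0,-1],
  [0.063,0,0.064,0.003,0.001,0,-1],
  [0.066,0,0.068,0.003,0.001,0,-1],
  [0.066,0,0.068,0.003,0.001,0,-1],
  [0.066,0,0.068,0.003,0.001,0,-1],
])

```text
t: 21.3
tcp_pos: [0.5218, -0.2437, 0.0935]
ee_rot: [[0.707, -0.001, -0.707], [-0.001, -1.0, 0.0], [-0.707, 0.001, -0.707]]
ft_force: [0.4, 0.7, -1.4]
finger_gap: 0.011
gripper_force: 78.2
```

```bash
python3 - <<'E'
from fitc import *
np.set_printoptions(precision=4,suppress=True)
f=[]
for c in("wrist","top","side"):
  save(c,c+"11");o=arm.get_obs();f.append(o["ft_force"])
print(o["t"],o["tcp_pos"],np.array(f))
p=np.array(o["tcp_pos"]);a=tool(np.array([.4757,-.2427,.017]),cupR(180),0);print("to seat",rel(*a),a[0])
for c in("wrist","top","side"):
  for n,zz in(("bay_blue",.012),("cup_blue",.036),("cup_blue_lip",.086),("cup_blue_in",.04)):
    for r in arm.pinpoint(n,c)[:1]:print(c,n,r["point"],round(r["confidence"],2),onz(c,r["point"],zz))
  im=cv2.imread(f"pics/{c}11.png");m=cv2.inRange(cv2.cvtColor(im,cv2.COLOR_BGR2HSV),(100,130,50),(130,255,255))
  k,l,s,ce=cv2.connectedComponentsWithStats(m)
  for i in range(1,k):
    if s[i][4]>80:print(c,s[i],ce[i])
E
```

```text
21.45 [ 0.5218 -0.2437  0.0934] [[ 0.5901  0.1607 -2.892 ]
 [-1.056   0.5646 -0.9496]
 [ 0.122   0.5514 -0.7115]]
to seat [ 0.0137 -0.001   0.0129 -0.0001 -0.0003 -0.0015] [ 0.5223 -0.2427  0.0746]
wrist bay_blue [313.1, 176.4] 0.93 [ 0.474  -0.2397  0.012 ]
wrist cup_blue [316.6, 205.9] 0.88 [ 0.4709 -0.2425  0.036 ]
wrist cup_blue_in [317.6, 205.2] 0.63 [ 0.4804 -0.2432  0.04  ]
wrist [ 264  161   98   48 2945] [314.2166 178.4513]
wrist [ 265  230  105   96 3727] [317.5439 267.7312]
wrist [397 372  31  28 127] [410.1496 385.3386]
top bay_blue [422.4, 260.4] 0.83 [ 0.4751 -0.2369  0.012 ]
top cup_blue [428.6, 260.9] 0.58 [ 0.4727 -0.2466  0.036 ]
top cup_blue_lip [427.7, 276.1] 0.56 [ 0.4339 -0.2343  0.086 ]
top cup_blue_in [431.8, 258.6] 0.46 [ 0.4782 -0.2532  0.04  ]
top [ 325   66   83   50 3172] [367.2405  92.4231]
top [412 263  23  18 219] [421.9543 273.968 ]
side bay_blue [367.8, 305.2] 0.65 [ 0.4633 -0.2482  0.012 ]
side cup_blue [370.4, 296.1] 0.7 [ 0.4743 -0.2452  0.036 ]
side cup_blue_lip [362.1, 292.9] 0.71 [ 0.4408 -0.2467  0.086 ]
side cup_blue_in [367.8, 295.7] 0.61 [ 0.4686 -0.2417  0.04  ]
side [391 167  29  24 366] [404.9426 178.1257]
side [379 255  16  24 111] [385.955  266.7658]
side [349 292  40  28 558] [366.2258 305.6057]
```

Request:
jog_arm([
  [0.002,-0.001,0.0015,0,0,0,-1],
  [0.004,-0.001,0.0035,0,0,0,-1],
  [0.006,-0.001,0.0055,0,0,0,-1],
  [0.008,-0.001,0.0075,0,0,0,-1],
  [0.0095,-0.001,0.009,0,0,0,-1],
  [0.0105,-0.001,0.01,0,0,0,-1],
  [0.011,-0.001,0.0105,0,0,0,-1],
  [0.011,-0.001,0.0105,0,0,0,-1],
  [0.011,-0.001,0.0105,0,0,0,-1],
])

```text
t: 23.18
tcp_pos: [0.5219, -0.2426, 0.0778]
ee_rot: [[0.707, -0.001, -0.707], [-0.001, -1.0, 0.0], [-0.707, 0.001, -0.707]]
ft_force: [0.5, -0.1, -2.1]
finger_gap: 0.011
gripper_force: 78.2
```

Request:
jog_arm([
  [0.0005,0,0.0005,0,0,0,-1],
  [0.001,0,0.001,0,0,0,-1],
  [0.0015,0,0.0015,0,0,0,-1],
  [0.002,0,0.002,0,0,0,-1],
  [0.002,0,0.002,0,0,0,-1],
])

```text
t: 23.8
tcp_pos: [0.522, -0.2427, 0.0754]
ee_rot: [[0.707, -0.001, -0.707], [-0.001, -1.0, 0.0], [-0.707, 0.001, -0.707]]
ft_force: [1.8, 0.7, 4.5]
finger_gap: 0.0111
gripper_force: 79.2
```

The cup now feels about 6 N at z ≈ 0.0178, which is floor level and well below the tray wall top (0.024). It is standing, so I'll release it.

Request:
jog_arm([
  [0,0,0,0,0,0,-0.9],
  [0,0,0,0,0,0,-0.8],
  [0,0,0,0,0,0,-0.6],
  [0,0,0,0,0,0,-0.4],
  [0,0,0,0,0,0,-0.2],
  [0,0,0,0,0,0,0],
  [0,0,0,0,0,0,0],
  [0,0,0,0,0,0,0],
], newtons=20)

```text
t: 24.8
tcp_pos: [0.5219, -0.2426, 0.0749]
ee_rot: [[0.707, -0.001, -0.707], [-0.001, -1.0, 0.0], [-0.707, 0.001, -0.707]]
ft_force: [0.6, 0.4, -0.2]
finger_gap: 0.0428
gripper_force: 0.0
```

Request:
jog_arm([
  [0,0,-0.006,0,0,0,0],
  [0,0,-0.02,0,0,0,0],
  [0,0,-0.04,0,0,0,0],
  [0,0,-0.065,0,0,0,0],
  [0,0,-0.09,0,0,0,0],
  [0,0,-0.115,0,0,0,0],
  [0,0,-0.135,0,0,0,0],
  [0,0,-0.14,0,0,0,0],
  [0,0,-0.14,0,0,0,0],
])

```text
t: 25.92
tcp_pos: [0.621, -0.2426, 0.1737]
ee_rot: [[0.707, -0.001, -0.707], [-0.001, -1.0, 0.0], [-0.707, 0.001, -0.707]]
ft_force: [-0.4, 0.3, -0.3]
finger_gap: 0.0424
gripper_force: 0.0
```

```bash
python3 - <<'E'
from fitc import *
np.set_printoptions(precision=4,suppress=True)
o=arm.get_obs();print(o["t"],o["tcp_pos"],o["ft_force"])
for c in("wrist","top","side"):
  save(c,c+"12")
  for n,zz in(("cup_blue",.017),("cup_blue_lip",.067),("cup_blue_grip",.088),("cup_green",.017),("cup_yellow",.017),("bay_blue",.012)):
    for r in arm.pinpoint(n,c)[:2]:print(c,n,np.array(r["point"]),round(r["confidence"],2),onz(c,r["point"],zz))
print(len(arm.find_in("ingot0","top")),[r["bbox"] for r in arm.find_in("ingot0","top")])
for c,n in(("top",(303,201)),("side",(317,192))):
    print(fitcircle(c,f"pics/{c}12.png",(0,90,40),(18,255,255),n,.047,.095,[.59,.058]))
im=cv2.imread("pics/wrist12.png");m=cv2.inRange(cv2.cvtColor(im,cv2.COLOR_BGR2HSV),(100,130,50),(130,255,255))
k,l,s,ce=cv2.connectedComponentsWithStats(m)
for i in range(1,k):
    if s[i][4]>80:print(s[i],ce[i])
Q=np.array([[.033,.033],[.033,-.033],[-.033,-.033],[-.033,.033]])@rz(2.5)[:2,:2].T+[.475,-.2427]
print("bay",proj("wrist",np.c_[Q,[.024]*4]).ravel())
a=np.linspace(0,2*np.pi,60);u=proj("wrist",np.c_[.4757+.036*np.cos(a),-.2427+.036*np.sin(a),0*a+.067]);print("rim bbox",u.min(0),u.max(0))
E
```

```text
25.925 [ 0.621  -0.2426  0.1737] [-0.4463  0.2925 -0.3453]
wrist cup_blue [317.8 167.5] 0.59 [ 0.4698 -0.2421  0.017 ]
wrist cup_blue_lip [318.2 216.5] 0.96 [ 0.439  -0.2425  0.067 ]
wrist cup_blue_grip [317.2 194.9] 0.84 [ 0.5339 -0.2417  0.088 ]
wrist cup_green [229.2 168.8] 0.75 [ 0.467  -0.1361  0.017 ]
wrist cup_yellow [405.6 162.4] 0.83 [ 0.4803 -0.3439  0.017 ]
wrist bay_blue [315.4 164.2] 0.95 [ 0.4693 -0.2393  0.012 ]
top cup_blue [424.8 261.4] 0.97 [ 0.4727 -0.2417  0.017 ]
top cup_blue_lip [432.4 272.1] 0.8 [ 0.4449 -0.249   0.067 ]
top cup_blue_grip [426.4 258.1] 0.18 [ 0.4739 -0.2301  0.088 ]
top cup_blue_grip [426.8 259.4] 0.15 [ 0.471  -0.2311  0.088 ]
top cup_green [382.  260.5] 0.7 [ 0.4681 -0.1389  0.017 ]
top cup_yellow [467.7 259.8] 0.9 [ 0.4832 -0.3446  0.017 ]
top bay_blue [424.9 261.4] 0.83 [ 0.4731 -0.243   0.012 ]
side cup_blue [371. 302.] 0.68 [ 0.4729 -0.2496  0.017 ]
side cup_blue_lip [360.3 296.9] 0.82 [ 0.4397 -0.243   0.067 ]
side cup_blue_lip [402.5 327.1] 0.54 [ 0.448  -0.3615  0.067 ]
side cup_blue_grip [385.9 271.7] 0.73 [ 0.523  -0.2469  0.088 ]
side cup_blue_grip [403.  323.3] 0.4 [ 0.445  -0.3628  0.088 ]
side cup_green [338.7 275.9] 0.95 [ 0.4724 -0.1407  0.017 ]
side cup_yellow [406.8 329.3] 0.76 [ 0.4765 -0.3567  0.017 ]
side bay_blue [369.1 302.9] 0.62 [ 0.4703 -0.246   0.012 ]
side bay_blue [372.2 301.6] 0.33 [ 0.4783 -0.2488  0.012 ]
0 []
top [218 137   9   9  70]
(array([0.6789, 0.2475]), np.float64(1.4952728152827086))
side [300 182  34  33 791]
(array([0.5843, 0.0545]), np.float64(0.5751116591728894))
[286 151  60  31 630] [315.8333 159.4984]
[288 177  61  34 809] [317.5216 189.4079]
[  0 296  10  33 204] [  3.2696 308.3333]
[418 357  33  43 931] [430.9033 382.3716]
bay [286.1494 154.3087 347.8151 152.6502 345.6293 183.7761 293.3253 184.9743]
rim bbox [285.386  186.7881] [351.1304 216.2928]
```

```bash
python3 -c "
from workcell import arm
print(arm.close_job())"
```

```text
the job is handed in; nothing more can be done
None
```

I poured all six ingots into the crucible without spilling any, set the empty cup upright in the blue bay after feeling it touch the floor, and handed the job in at about 26 s; the crucible had not moved.

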